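# Put the damper regulator into service

## Robot

A 6-joint arm with a two-finger parallel gripper is mounted at the origin on the work surface. World frame = base frame: x ahead of the robot, y to its left, z up, the work surface at z = 0. Lengths are in mm, angles in degrees, forces in N, time in s.
With the tool pointing down it reaches from about 350 to 850 mm from the base axis. Payload 8.1 kg.
Tool frame: the origin (TCP) lies midway between the tips of the shut fingers; the grasp point (between the pads) lies 19 mm behind it; z points along the fingers, y is the direction in which the jaws open and shut (so a half turn about z gives the same grasp; the last joint's range is limited). The gripper opens to 85 mm and grips with 20 to 120 N. Pads are 22 mm wide; open, the fingers measure 114 mm over their backs; the gripper's body (76 mm by 85 mm) begins 54 mm behind the grasp point. The pads swing forward as they close: fully open they stand 13 mm farther back than shut.
Start: joints at [-76.054, 7.471, 85.268, -0, 87.261, -4.893], TCP at [193.765, -567.856, 191.792] pointing down, gripper open.
Joint ranges: [-169.43, 169.43], [-51.17, 129.36], [1.28, 143.12], [-76.62, 256.62], [0, 156.53], [-152.29, 152.29]. Speed limits (degrees/s): [136.94, 136.94, 159.86, 180, 180, 180].

## Interface

Orientations are given as [roll, pitch, yaw] about the fixed x, y, z axes, in that order (R = Rz(yaw) Ry(pitch) Rx(roll)).
In Python, from bench import telemetry, snapshot, camera_params, job gives the robot as it stands. The module is installed in compiled form; this text tells all that it offers.
- The arm moves only by the shell command python3 -m jog 'ROWS' [FORCE]. ROWS is JSON, a list that holds one entry, the list of rows, each a list of 7 numbers: the shift along the tool's x, y, z in units of 50 mm (1.0 is 50 mm), then the turn, a rotation vector about the tool's x, y, z in units of 2 pi rad (1.0 is 2 pi rad), then the opening, from 0 (shut) to 1 (fully open). In form: [[[dx, dy, dz, rx, ry, rz, claw], ...]]. A call has 1 to 12 rows; each row shifts and turns the commanded pose from where the row before left it, along the tool's axes as they then stand; what a row does not reach is not made up. A row lasts 1/8 s, in which the tool goes at most 62.5 mm and 10.7 degrees, less where a joint would pass 70% of its speed; a pose out of reach is approached as far as the arm can. A call with a number of a shift or a turn outside -1 to 1 is refused whole. A call with a gripper value outside its range is refused whole. The fingers move at their own pace and stop on an object; FORCE is the grip in N (left out, the last holds). Time passes only in rows, so rows that do not move let the fingers close. It gives the time, the measured TCP pose, the force and the opening at its end, in the units of the state.
- telemetry.sense(): the state, without advancing time (a new reading comes with each control period).
- snapshot(name): name is "scene" or "top"; returns (picture, depth): 420x560x3 uint8, red, green, blue; 420x560 float32, mm along the optical axis (not along the pixel's ray), 0 where there is no reading.
- camera_params(name): a dict with "K" (3x3 intrinsics, pixels), "extrinsics" (4x4, takes a point from camera to world coordinates). Camera axes: x right, y down, z forward; pixel columns grow to the right and rows downward; lengths in mm; the calibration is good to about 2 mm. A picture is of the moment at which its call begins. camera_params takes no time and is no camera call.
- job.hand_in(): hands the job in, once; it reports no verdict.
The state is a dict: "time": time; "joint_pos": joint angles; "qd": joint speeds; "joint_efforts": joint torques, N m; "tool_pos": TCP position; "tcp_rot": TCP orientation; "ft_force": force on the tool from outside, world axes, zero at the start; "wrist_torque": the same for the moment, N m; "finger_gap": finger opening in mm.
Only numpy, scipy, OpenCV 4.12 (cv2) and the standard library are available. Lean on these libraries where they do the work, as an engineer would, in place of code of your own. Each camera call takes 0.05 s, during which the arm holds its last target. There are 200 camera calls.

## Task

Put the new damper regulator into service: first turn its clutch knob clockwise until it clicks over into released, then unlock each transit plug still in its ports (anticlockwise), lift it out and put it in the steel tray. With all plugs in the tray, take the dust cap off the trim well, turn the small knob down in the well until the tip of the geared arm is in line with the brass index on the quadrant, fit the cap back flat in its well, and last of all turn the clutch knob back anticlockwise until it clicks home to engaged. Do not push the geared arm or the index directly, and do not disturb the gauge, the gate valve or the glass sight tube.

Things in the scene. Friction and masses are not known exactly. Their poses are not given: they have to be found in the camera images.
- regulator: Damper regulator, an iron gear case bolted to the slate. Origin under its centre on the shelf; x away from the robot at yaw 0. Foot 250 (x) by 400 (y) mm, case 210 by 340 mm with a flat deck at z = 98 mm. On the deck's near side three bayonet ports, on its far side clutch knob, trim well and the geared arm's shaft. A fixed hand crank (not used) sticks out at the +y end to y = 240 mm, z = 100 mm.
- port_mid (a point): Mouth of the middle bayonet port, on the deck. The other two ports are 105 mm to either side of it along the regulator's y. A port is a 20 mm square hole with a 13 mm wide slot to both sides along the regulator's x, 36 mm over the slot ends. A port without a plug is just an empty slot: leave it.
- plug0: Steel bayonet transit plug, 120 g. Origin on its axis under its flange, z up, x along grip bar and lugs. Flange 34 mm across, 5 mm thick; grip bar on it 34 (x) by 12 (y) mm, top 30 mm above the origin; stem below 17 mm across, reaching 20 mm down, with two lugs along x (30 mm over both, 8 to 13 mm below the origin). Starts locked in a port, origin level with the deck.
- plug1: Same as plug0. Locked, a plug's x axis lies 60 to 77 degrees clockwise (seen from above) of the regulator's x; clockwise it soon meets a stop. Turned anticlockwise until its x is along the regulator's x (within 11 degrees; an open stop lies just past that) it lifts straight out; the stem is clear of the deck after 20 mm. Only its weight and slight friction hold it.
- plug2: Same as plug0. (A plug that is not there has no reading.) Dropped on its side a plug rests on the edge of its flange; it then can be taken across the flange.
- clutch_knob (a joint): Clutch knob, rad: 0 = engaged (start), grows clockwise seen from above, end stop at 0.9 = released. A spring pawl rides over a lobe in between: torque rises to about 0.15 N m, and past the middle (0.45) the knob snaps on to the other end by itself; let go before that, it springs back. Same in both directions.
- clutch_grip (a point): On the clutch knob's upright axis at x 55, y 112 mm of the regulator; turns with the knob, x along its grip bar. Bar 44 mm (x) by 13 mm (y), from 16 mm below to 10 mm above this point; under it a round hub 38 mm across. This point is 30 mm above the deck.
- damper_arm: Geared damper arm, a flat iron lever with a brass ball stud. Origin on its upright shaft (x 60, y -120 mm of the regulator), x along the lever to its narrow tip 118 mm out. Lever top 120 mm, stud 140 mm above the shelf. At the start it points along the regulator's x; driven by the trim knob (clockwise takes the tip to the regulator's -y side).
- trim_knob (a joint): Trim knob angle, rad, 0 at the start, grows clockwise seen from above, travel -1.2 to 3.6. Friction 0.04 N m, stays where it is left. Drives the geared arm: 1 rad of knob turns the arm 0.25 rad the same way.
- trim_grip (a point): Centre of the trim knob: a knurled aluminium cylinder 20 mm across and 20 mm high (10 mm above and below this point), standing on the axis and floor of a round well (x 52, y 0 mm of the regulator) 84 mm across and 28 mm deep; its top is 8 mm below the deck. Covered by the dust cap at the start. Upright axis; turns with the knob.
- lever_tip (a point): Point at the tip of the geared arm, 118 mm from its shaft axis.
- index_tip (a point): Point where the arm's tip must come: 118 mm from the arm's shaft axis, in line with the brass set index, a 6 mm wide brass finger clamped on the quadrant just outside the arm's tip circle. 0.25 to 0.6 rad clockwise from the arm at the start; leave the index itself where it is.
- tray: Open steel parts tray, loose, 0.9 kg, 170 (x) by 230 (y) by 30 mm, walls and floor 4 mm. Origin under its centre.
- gauge: Bystander: nickel-plated dial gauge lying on its back, 90 mm across, 30 mm high, brass stem along -x to 70 mm. Origin under the dial's centre.
- gate_valve: Bystander: brass gate valve standing on the slate, 90 mm long (x), 86 mm high, handwheel on top. Origin under its centre.
- sight_tube: Bystander: green glass sight tube lying on its two brass end blocks, 196 mm long (x), 30 mm high. Origin under its centre.
- dust_cap: Aluminium dust cap, 150 g, loose, sitting in the mouth of the trim well at the start. Origin on its axis under its flange (level with the deck when seated), z up. Flange 92 mm across, 4 mm thick; below it a spigot 76 mm across, 5 mm deep, a loose fit in the 84 mm well; on top a knurled round grip 24 mm across, its top 28 mm above the origin. May be set aside anywhere, e.g. on the deck.
Things that resemble listed ones, but are neither listed nor needed, are in the scene too. Leave any orange or turquoise look-alike of the dust_cap alone. Leave any pink look-alike of the plug2 alone.

How it is judged:
By the outcome, as a careful person would: the job done as asked, in the order asked, and still so for the second after the job is handed in, with the robot touching nothing.
Of plug0, plug1, plug2 only 2 to 3 are there at a start; the rules pass over those that are not, and their reading is None.
At some moment in a run one of tray may be knocked a few centimetres aside while the robot is not near it.
Once in a run the grip may slacken for a moment while it holds something.
It also fails if it takes over 210 s, if anything falls off the work surface, if the arm or the gripper's body presses on something with over 40 N, if the wrist force passes 120 N, or if a joint passes its speed limit or range.

## Working session

There is one attempt and no reset: what is moved stays moved. The work goes in short steps, Python scripts to look and compute and a shell command to move; the robot and the scene stay as the last step left them, time stands still between calls to the robot, and variables do not carry over. Pictures are saved under pics/ and viewed, about 12 in all and at most 16, crops included, and the job is handed in when it is done.

```bash
mkdir -p pics
cat > h.py <<'E'
import numpy as np, cv2
from bench import telemetry, snapshot, camera_params, job
def snap(n,tag):
    im,d=snapshot(n); np.savez(f'{tag}.npz',im=im,d=d); cv2.imwrite(f'pics/{tag}.png',im[:,:,::-1]); return im,d
def cloud(n,d):
    P=camera_params(n); K=np.array(P['K']); T=np.array(P['extrinsics'])
    v,u=np.mgrid[:d.shape[0],:d.shape[1]]
    p=np.stack([(u-K[0,2])/K[0,0]*d,(v-K[1,2])/K[1,1]*d,d],-1)
    w=p@T[:3,:3].T+T[:3,3]; w[d<=0]=np.nan; return w
E
python3 - <<'E'
from h import *
for n in('top','scene'):
    im,d=snap(n,n+'0'); P=camera_params(n); print(n,np.round(P['K'],1).tolist(),np.round(P['extrinsics'],3).tolist())
s=telemetry.sense(); print(s)
E
```

```text
top [[399.3, 0.0, 278.1], [0.0, 399.3, 210.0], [0.0, 0.0, 1.0]] [[0.019, -1.0, 0.025, 558.781], [-0.999, -0.02, -0.025, 71.276], [0.026, -0.024, -0.999, 1095.931], [0.0, 0.0, 0.0, 1.0]]
scene [[440.7, 0.0, 274.1], [0.0, 440.7, 205.0], [0.0, 0.0, 1.0]] [[-0.76, 0.455, -0.465, 1136.985], [0.65, 0.551, -0.524, 648.766], [0.018, -0.7, -0.714, 898.722], [0.0, 0.0, 0.0, 1.0]]
{'time': 0.1, 'joint_pos': array([-7.60538978e+01,  7.51216874e+00,  8.53243633e+01,  8.17698640e-04,
        8.72618271e+01, -4.89272871e+00]), 'qd': array([ 0.08799689, -0.07634905, -0.21497652, -0.02694703,  0.06555009,
        0.10687373]), 'joint_efforts': array([ 1.35144863e-03, -5.70951533e+01, -5.01943088e+01, -6.75936849e-05,
        8.18755216e-03, -1.36959133e-05]), 'tool_pos': array([ 193.63526916, -567.28866272,  190.82224042]), 'tcp_rot': array([-1.79902069e+02, -9.20281690e-03,  1.88387832e+01]), 'ft_force': array([-0.70760555, -0.55258843, -0.42670829]), 'wrist_torque': array([ 0.00749694,  0.05879674, -0.02743715]), 'finger_gap': 85.49208333104883}
```

View pics/top0.png

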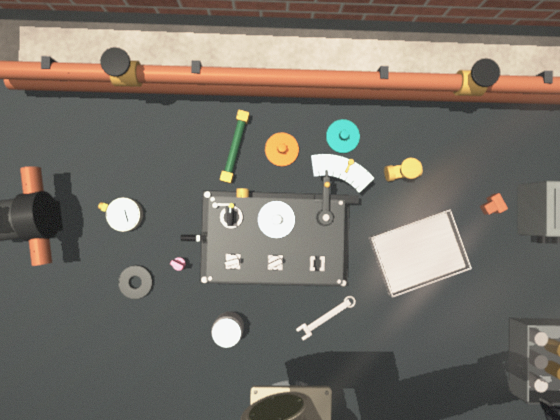

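View pics/scene0.png

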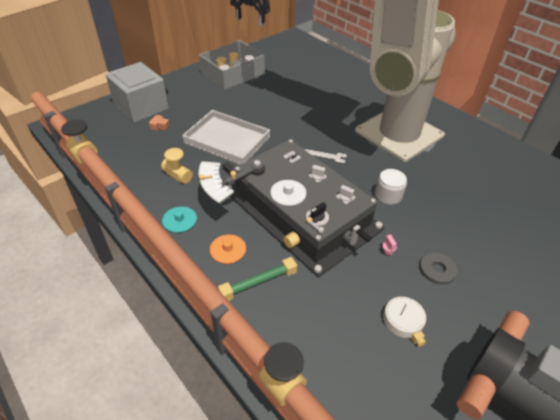

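Top view: regulator case spans px (202–348, 190–285), cap at (276,219), clutch at (231,215), ports in the row v≈262, tray at (420,253), arm tip at (327,178), index finger at (348,165). I'll measure these and zoom in.

Run:
```python
from h import *
z=np.load('top0.npz'); im,d=z['im'],z['d']; w=cloud('top',d); np.save('top0w.npy',w)
crop=im[145:300,190:385]; cv2.imwrite('pics/crop0.png',cv2.resize(crop,None,fx=4,fy=4,interpolation=cv2.INTER_CUBIC)[:,:,::-1])
H=w[...,2]
m=((H>92)&(H<104)).astype(np.uint8); m[:, :195]=0;m[:,360:]=0
m=cv2.morphologyEx(m,cv2.MORPH_OPEN,np.ones((3,3),np.uint8))
n,l,st,c=cv2.connectedComponentsWithStats(m); k=1+st[1:,4].argmax(); q=w[l==k]; print('deck',st[k],np.median(q[:,2]))
r=cv2.minAreaRect(q[:,:2].astype(np.float32)); print(r)
def blob(u0,u1,v0,v1,h0,h1,name):
    s=w[v0:v1,u0:u1].reshape(-1,3); s=s[(s[:,2]>h0)&(s[:,2]<h1)]
    print(name,len(s),np.round(np.median(s,0),1),cv2.minAreaRect(s[:,:2].astype(np.float32)))
blob(365,475,205,300,22,40,'tray rim')
blob(262,292,205,235,118,135,'cap grip')
blob(215,245,200,230,130,150,'clutch bar')
for i,u in enumerate((232,275,318)): blob(u-14,u+14,250,276,118,140,f'plug{i}')
blob(318,336,170,205,112,126,'lever')
blob(316,335,208,228,112,126,'shaft')
blob(320,333,178,190,130,150,'stud')
print(w[230,170:180,2])
```

```text
deck [ 207  194  152   90 9970] 98.70465560973253
((516.1336059570312, 33.419891357421875), (374.7518615722656, 223.28231811523438), 89.47970581054688)
tray rim 624 [ 475.9 -353.2   29.2] ((478.88580322265625, -342.8890380859375), (170.97694396972656, 232.3639678955078), 20.419586181640625)
cap grip 78 [560.9  49.5 126.4] ((561.9620361328125, 50.421104431152344), (21.95671272277832, 21.937868118286133), 0.9120751619338989)
clutch bar 100 [567.  162.  137.8] ((565.7909545898438, 162.00054931640625), (12.149160385131836, 43.586734771728516), 88.05966186523438)
plug0 74 [455.4 155.7 128.4] ((455.9310607910156, 155.85232543945312), (11.740073204040527, 33.71894073486328), 16.88256072998047)
plug1 74 [454.7  52.  128.5] ((455.1561279296875, 51.32140350341797), (11.718842506408691, 32.58034133911133), 27.79218864440918)
plug2 0 [nan nan nan] ((0.0, 0.0), (0.0, 0.0), 0.0)
lever 185 [631.9 -69.5 119.9] ((641.7988891601562, -69.77738952636719), (84.04988861083984, 15.576436042785645), 1.2912439107894897)
shaft 158 [570.1 -68.  122.4] ((569.3526000976562, -68.49546813964844), (36.746578216552734, 39.28941345214844), 44.589725494384766)
stud 26 [648.6 -69.6 137.1] ((648.9149169921875, -69.65846252441406), (12.335351943969727, 9.545655250549316), 2.5225610733032227)
[ 2.24729601  1.96984056  1.05923175  1.74768832  2.12030679  0.85886313
 -2.48802451  1.41835955 -1.57371812 -0.34310349]
  return _methods._mean(a, axis=axis, dtype=dtype,
  ret = um.true_divide(
```

View pics/crop0.png

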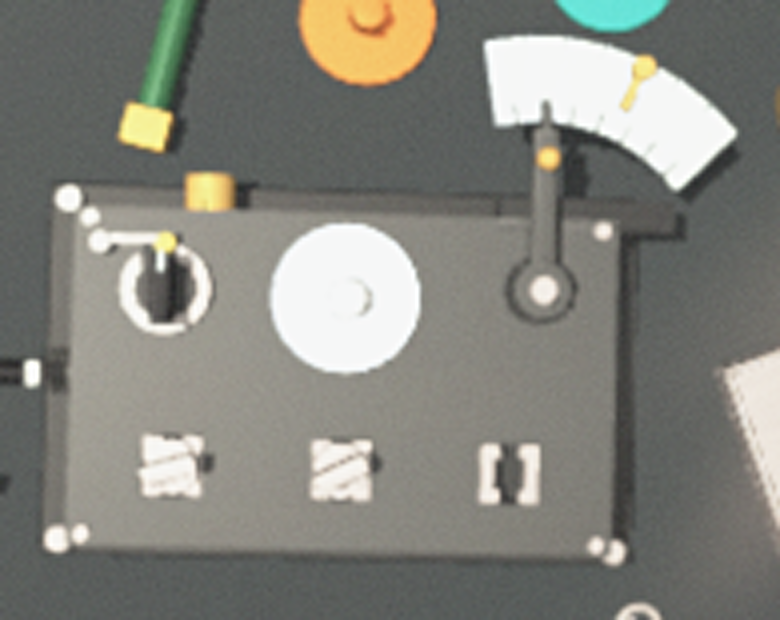

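The right-hand port (crop 510,475) is an empty slot. The left and middle ports hold plugs, locked at about −73° and −62°. Next I'll measure the index angle and write a small move calculator.

```bash
cat >> h.py <<'E'
from scipy.spatial.transform import Rotation as Ro
def to(x,y,z,yaw):
    s=telemetry.sense(); R=Ro.from_euler('xyz',s['tcp_rot'],degrees=True)
    t=R.inv().apply(np.array([x,y,z])-s['tool_pos'])
    R2=Ro.from_euler('xyz',[180,0,yaw],degrees=True); rv=(R.inv()*R2).as_rotvec(degrees=True)
    t2=R2.inv().apply(np.array([x,y,z])-s['tool_pos'])
    print('t',round(s['time'],1),'tcp',np.round(s['tool_pos'],1),'rpy',np.round(s['tcp_rot'],1),'gap',round(s['finger_gap'],1),'F',np.round(s['ft_force'],1))
    print(' shift before turn (u)',np.round(t/50,3),' turn (u)',np.round(rv/360,4),' shift after turn (u)',np.round(t2/50,3))
E
python3 - <<'E'
from h import *
z=np.load('top0.npz'); im=z['im'].astype(int); w=np.load('top0w.npy')
r,g,b=im[...,0],im[...,1],im[...,2]
m=(r-b>70)&(g-b>30); m[:, :338]=0;m[:,362:]=0;m[:155]=0;m[178:]=0
v,u=np.nonzero(m); sh=np.array([569.9,-69.0])
for a,bb in zip(v,u):
    p=w[a,bb]; q=p[:2]-sh; print(bb,a,np.round(p,0),round(np.hypot(*q)),round(np.degrees(np.arctan2(q[1],q[0])),1))
m=w[193:237,208:250]; s=m.reshape(-1,3); k=(s[:,2]>101)
print('pawl heights'); 
for a,bb in((205,216),(205,224),(205,231),(205,228)): print(bb,a,np.round(w[a,bb],0))
to(566,162.6,200,180)
E
```

```text
349 159 [ 712. -126.  117.] 154 -21.9
350 159 [ 713. -129.  114.] 155 -22.8
351 159 [ 713. -132.  114.] 156 -23.7
352 159 [ 713. -134.  115.] 157 -24.5
349 160 [ 710. -127.  115.] 152 -22.3
350 160 [ 710. -129.  116.] 152 -23.1
351 160 [ 710. -132.  115.] 154 -24.0
352 160 [ 710. -134.  117.] 154 -24.7
353 160 [ 711. -137.  112.] 157 -25.8
348 161 [ 708. -125.  113.] 149 -21.9
349 161 [ 708. -127.  113.] 150 -22.8
350 161 [ 708. -129.  115.] 150 -23.6
351 161 [ 708. -131.  116.] 151 -24.4
352 161 [ 708. -134.  115.] 153 -25.3
353 161 [ 708. -137.  114.] 154 -26.1
348 162 [ 706. -125.  112.] 147 -22.3
349 162 [ 705. -126.  117.] 147 -23.0
350 162 [ 706. -129.  114.] 148 -24.0
351 162 [ 705. -131.  118.] 149 -24.7
352 162 [ 706. -134.  113.] 151 -25.7
353 162 [ 705. -136.  117.] 151 -26.4
348 163 [ 703. -125.  110.] 145 -22.8
349 163 [ 703. -126.  116.] 145 -23.4
350 163 [ 703. -129.  115.] 146 -24.4
351 163 [ 703. -132.  114.] 147 -25.3
352 163 [ 703. -134.  116.] 148 -26.0
348 164 [ 701. -125.  110.] 143 -23.2
349 164 [ 701. -127.  113.] 143 -24.0
350 164 [ 701. -130.  112.] 144 -25.
[... 249 characters left out ...]
.  112.] 132 -23.9
348 168 [ 691. -125.  111.] 133 -24.9
346 169 [ 688. -120.  111.] 129 -23.4
347 169 [ 689. -123.  109.] 130 -24.5
348 169 [ 688. -125.  112.] 131 -25.4
346 170 [ 685. -120.  113.] 126 -23.7
347 170 [ 685. -122.  114.] 127 -24.7
345 171 [ 683. -118.  111.] 123 -23.3
346 171 [ 684. -121.  108.] 125 -24.5
347 171 [ 684. -123.  109.] 126 -25.5
pawl heights
216 205 [592. 199. 114.]
224 205 [593. 181.  99.]
231 205 [593. 163. 114.]
228 205 [593. 171. 100.]
t 0.1 tcp [ 193.6 -567.3  190.8] rpy [-179.9   -0.    18.8] gap 85.5 F [-0.7 -0.6 -0.4]
 shift before turn (u) [ 11.762 -11.411  -0.162]  turn (u) [-0.000e+00 -4.000e-04 -4.477e-01]  shift after turn (u) [-7.447 14.598 -0.184]
```

```bash
python3 -m jog '[[[0.69,-0.67,0,0,0,-0.028,1]]]' 60; python3 -c "
from h import *
to(566,162.6,200,180)"
```

```text
time: 0.22
tool_pos: [214.4, -525.6, 190.5]
tcp_rot: [-179.9, 0.0, 28.9]
ft_force: [0.8, 1.3, 0.7]
finger_gap: 85.6
t 0.2 tcp [ 214.4 -525.6  190.5] rpy [-179.9    0.    28.9] gap 85.6 F [0.8 1.3 0.7]
 shift before turn (u) [12.813 -8.644 -0.179]  turn (u) [-1.000e-04 -3.000e-04 -4.196e-01]  shift after turn (u) [-7.032 13.764 -0.19 ]
```

```bash
python3 -m jog '[[[0.8,-0.54,0,0,0,0,1],[0.8,-0.54,0,0,0,0,1],[0.8,-0.54,0,0,0,0,1],[0.8,-0.54,0,0,0,0,1],[0.8,-0.54,0,0,0,0,1],[0.8,-0.54,0,0,0,0,1],[0.8,-0.54,0,0,0,0,1],[0.8,-0.54,0,0,0,0,1],[0.8,-0.54,0,0,0,0,1],[0.8,-0.54,0,0,0,0,1],[0.8,-0.54,0,0,0,0,1],[0.8,-0.54,0,0,0,0,1]]]'; python3 -m jog '[[[0.8,-0.54,0,0,0,0,1],[0.8,-0.54,0,0,0,0,1],[0.8,-0.54,0,0,0,0,1],[0.8,-0.54,0,0,0,0,1],[0,0,0,0,0,-0.028,0.6],[0,0,0,0,0,-0.028,0.6],[0,0,0,0,0,-0.028,0.6],[0,0,0,0,0,-0.028,0.6],[0,0,0,0,0,-0.028,0.6],[0,0,0,0,0,-0.028,0.6],[0,0,0,0,0,-0.028,0.6],[0,0,0,0,0,-0.028,0.6]]]';python3 -m jog '[[[0,0,0,0,0,-0.028,0.6],[0,0,0,0,0,-0.028,0.6],[0,0,0,0,0,-0.028,0.6],[0,0,0,0,0,-0.028,0.6],[0,0,0,0,0,-0.028,0.6],[0,0,0,0,0,-0.028,0.6],[0,0,0,0,0,-0.028,0.6],[0,0,0,0,0,0,0.6]]]';python3 -c "
from h import *
to(566,162.6,116,180)"
```

```text
time: 1.72
tool_pos: [479.4, -7.7, 191.5]
tcp_rot: [-180.0, 0.0, 28.9]
ft_force: [0.0, -1.0, -0.4]
finger_gap: 85.4
time: 3.22
tool_pos: [566.5, 162.5, 191.2]
tcp_rot: [-179.9, -0.0, 109.9]
ft_force: [0.6, 0.4, 0.8]
finger_gap: 51.2
time: 4.22
tool_pos: [566.6, 162.5, 191.3]
tcp_rot: [-180.0, -0.1, -179.9]
ft_force: [0.7, -0.1, -0.2]
finger_gap: 51.2
t 4.2 tcp [566.6 162.5 191.3] rpy [-1.800e+02 -1.000e-01 -1.799e+02] gap 51.2 F [ 0.7 -0.1 -0.2]
 shift before turn (u) [1.000e-02 1.000e-03 1.505e+00]  turn (u) [-0.     -0.0002  0.0002]  shift after turn (u) [1.100e-02 1.000e-03 1.505e+00]
```

```bash
python3 -m jog '[[[0,0,0.5,0,0,0,0.6],[0,0,0.5,0,0,0,0.6],[0,0,0.3,0,0,0,0.6],[0,0,0.2,0,0,0,0.6],[0,0,0,0,0,0,0],[0,0,0,0,0,0,0],[0,0,0,0,0,0,0],[0,0,0,0,0,0,0],[0,0,0,0,0,0,0],[0,0,0,0,0,0,0]]]' 60; python3 -c "
from h import *
to(566,162.6,116,128)"
```

```text
time: 5.48
tool_pos: [566.9, 162.6, 116.9]
tcp_rot: [180.0, 0.0, -179.9]
ft_force: [-0.0, -0.1, -0.2]
finger_gap: 0.1
t 5.5 tcp [566.9 162.6 116.9] rpy [ 180.     0.  -179.9] gap 0.1 F [-0.  -0.1 -0.2]
 shift before turn (u) [ 0.018 -0.     0.017]  turn (u) [0.     0.     0.1448]  shift after turn (u) [ 0.011 -0.014  0.017]
```

Run:
```python
from h import *
im,d=snap('scene','s1'); t,dt=snap('top','t1')
a=cv2.resize(im[120:300,200:440],None,fx=2,fy=2,interpolation=cv2.INTER_CUBIC); b=cv2.resize(t[120:300,150:370],None,fx=2,fy=2,interpolation=cv2.INTER_CUBIC)[:, :310]
cv2.imwrite('pics/s1c.png',np.hstack([a,b])[:,:,::-1])
```

```text
(no output)
```

View pics/s1c.png

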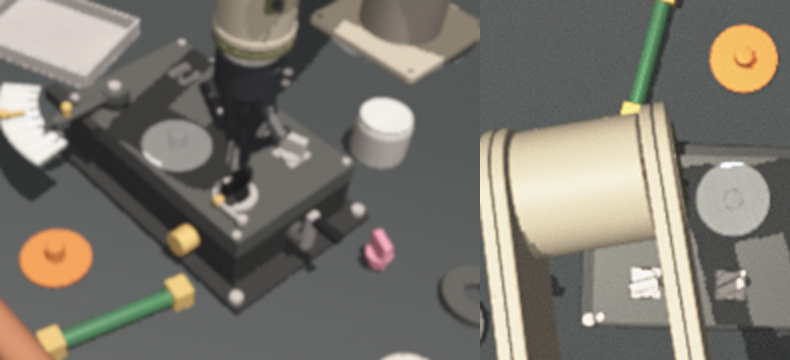

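Run:
```python
from h import *
z=np.load('s1.npz'); w=cloud('scene',z['d']); z0=np.load('scene0.npz'); w0=cloud('scene',z0['d'])
P=camera_params('scene');K=np.array(P['K']);T=np.linalg.inv(np.array(P['extrinsics']))
for p in((566.9,162.6,116.9),(566.9,162.6,136),(588,162,138),(544,162,138)):
    c=T[:3,:3]@p+T[:3,3]; q=K@c; print(p,q[:2]/q[2],c[2])
def bar(w,h0=128,h1=150):
    s=w[190:230,295:345].reshape(-1,3); s=s[(s[:,2]>h0)&(s[:,2]<h1)&(abs(s[:,0]-566)<50)&(abs(s[:,1]-162)<40)]; return s
s=bar(w0,134,142); print('before',len(s),s.min(0),s.max(0),cv2.minAreaRect(s[:,:2].astype(np.float32)))
s=bar(w,112,150); print('now');
for v in range(192,226,3):
  for u in range(306,334,4): print(u,v,np.round(w[v,u]).astype(int),end=' ')
  print()
print(telemetry.sense()['joint_pos'])
```

```text
(566.9, 162.6, 116.9) [316.40940012 213.25979751] 1077.7216025184493
(566.9, 162.6, 136) [317.09202487 207.82911176] 1064.0839990231025
(588, 162, 138) [310.67952467 211.14864751] 1053.1685381640364
(544, 162, 138) [323.70873337 202.81996536] 1073.6081757794186
before 87 [539.97794444 155.6952082  135.14876629] [585.38495813 170.97684312 141.92881644] ((562.6199951171875, 163.43702697753906), (45.461708068847656, 14.953645706176758), 0.6692513823509216)
now
306 192 [523  81 101] 310 192 [511  84  97] 314 192 [573 152 185] 318 192 [579 169 201] 322 192 [572 176 202] 326 192 [578 192 218] 330 192 [577 203 225] 
306 195 [530  88 100] 310 195 [522  95 100] 314 195 [576 156 180] 318 195 [577 169 190] 322 195 [570 175 191] 326 195 [577 193 208] 330 195 [481 127  99] 
306 198 [537  95  99] 310 198 [528 101  98] 314 198 [577 158 173] 318 198 [574 168 178] 322 198 [569 175 180] 326 198 [497 128  99] 330 198 [490 136 101] 
306 201 [544 103  99] 310 201 [538 111 101] 314 201 [577 159 163] 318 201 [573 168 167] 322 201 [565 174 167] 326 201 [506 138 101] 330 201 [495 141  97] 
306 204 [553 113 1
[... 732 characters left out ...]
] 330 216 [535 180 100] 
306 219 [587 149  99] 310 219 [588 163 111] 314 219 [583 171 115] 318 219 [573 175 110] 322 219 [565 181 110] 326 219 [555 185 107] 330 219 [543 188 101] 
306 222 [594 156  98] 310 222 [593 168 108] 314 222 [588 176 111] 318 222 [574 177 103] 322 222 [569 186 107] 326 222 [559 190 103] 330 222 [548 194  99] 
306 225 [601 163  99] 310 225 [594 170  99] 314 225 [-9223372036854775808 -9223372036854775808 -9223372036854775808] 318 225 [580 184 102] 322 225 [570 188  98] 326 225 [562 193  97] 330 225 [555 201  98] 
[ 1.10247042e+01  8.53753071e+00  9.20265566e+01  7.74508847e-05
  7.94384384e+01 -7.90937721e+01]<stdin>:11: RuntimeWarning: invalid value encountered in cast
```

Run:
```python
from h import *
im=np.load('s1.npz')['im']
a=cv2.resize(im[130:235,265:375],None,fx=5,fy=5,interpolation=cv2.INTER_CUBIC)
cv2.imwrite('pics/s1d.png',np.clip(a.astype(float)*1.6,0,255).astype(np.uint8)[:,:,::-1])
```

```text
(no output)
```

View pics/s1d.png

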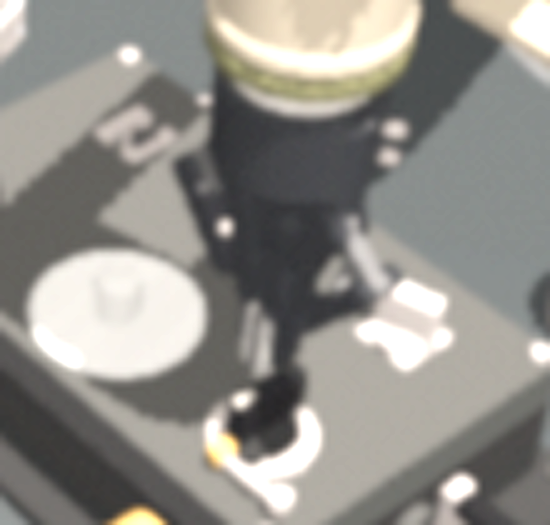

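Run:
```python
from h import *
a=np.load('s1.npz'); b=np.load('scene0.npz'); w=cloud('scene',a['d']);w0=cloud('scene',b['d'])
dd=b['d']-a['d']
np.set_printoptions(linewidth=200)
print(np.round(dd[196:226,304:336:2]).astype(int))
m=(dd[180:226,290:350]>12); s=w[180:226,290:350][m]; s=s[(abs(s[:,0]-567)<40)&(abs(s[:,1]-162)<30)]
print(len(s), np.sort(s[:,2])[:25].round())
```

```text
[[   -6    -3    -4    -1     0   107   118   125   129   127   122   159    -2     2    -1    -1]
 [    3    -1     1     1    -1   102   111   117   121   118   113    -2     0     6    -1     1]
 [    5    -1     0    -4    -4   104   113   114   110   116   111    -1     3    -1     0     3]
 [    0    -3     2     0     0    99   102   111   114   111   102  1135     0     4    -4     4]
 [    2    -4    -2     0     3    95   101    99   110   109   100    -1    -2     3    -4     0]
 [   -7    -2     0    -1 -1129    88    97    93   100    95    -1     1     2    -2    -1     7]
 [   -2     5     4     0     3    -3    86    94    94     6     1     2     0    -2    -2     4]
 [   -1     7     3     1     1    -2    -3    84    34     2    -1     3     2     6    -4     2]
 [   -3     1    -4     1     3     1    -4     0     2     5    -2    -2    -1     0    -1     0]
 [   -2     1     0    -1     2    -5     5     4    -1    -1     1    -3    -2     2     1    -1]
 [   -5     4    -3    -3    -3    -3     0     1     2    -4     4     1     0     1     0    -3]
 [    3    
[... 1301 characters left out ...]
    -1     3    -2    -2     0    -1     0    -2     1     3    -7    -1]
 [   -1     0     0     1    -1     3    -2    -7     0     3     3     2     2    -4    -5     1]
 [   -2    -3     6    -4    -1     7    -2    -4    -6    -1    10    -1     0    -2     2     1]
 [    3    -2     4     1    -2     3     0    -1     6    -2     1    -1    -5     2     3     1]
 [   -1     1     0    -6     7    -2    -1    -5     2     1     1    -3     4     3     1     1]
 [    7    -2    -2     1    -1  1055    -3     2     4    -3    -4     1     2    -1     1    -2]]
348 [158. 161. 162. 162. 163. 163. 164. 164. 165. 165. 165. 166. 166. 166. 167. 167. 168. 168. 169. 169. 169. 169. 170. 170. 170.]
```

The shut fingertips are at about z = 157 in the camera cloud, but telemetry gives 117. They are about 40 mm above where the readout puts them, and there is no contact. I'll open, go down in steps and check the offset with the camera.

```bash
cat >> h.py <<'E'
def tip(tag,cx,cy,base='scene0'):
    im,d=snap('scene',tag); b=np.load(base+'.npz')['d']; w=cloud('scene',d)
    m=(b-d>12)&(d>0)&(np.hypot(w[...,0]-cx,w[...,1]-cy)<60)&(w[...,2]<300)
    s=w[m]; zz=np.sort(s[:,2]); z0=zz[2]; lo=s[(s[:,2]<z0+25)]
    print('lowest z',zz[:6].round(),'xy range near tip',lo[:,:2].min(0).round(),lo[:,:2].max(0).round(), 'n',len(lo)); return im,d,w
E
python3 -m jog '[[[0,0,-0.4,0,0,0,0],[0,0,-0.4,0,0,0,0],[0,0,0,0,0,0,0]]]'; python3 -c "
from h import *
to(566,162.6,116,180);tip('s2',566,162)"
python3 -m jog '[[[0,0,0,0,0,0,0.5],[0,0,0,0,0,0,0.5],[0,0,0,0,0,0,0.5],[0,0,0,0,0,0,0.5]]]'; python3 -c "
from h import *
tip('s3',566,162)"
```

```text
time: 5.95
tool_pos: [569.1, 163.1, 160.8]
tcp_rot: [179.9, 0.3, -179.9]
ft_force: [-0.1, 0.1, -0.1]
finger_gap: 0.1
t 6.0 tcp [569.1 163.1 160.8] rpy [ 179.9    0.3 -179.9] gap 0.1 F [-0.1  0.1 -0.1]
 shift before turn (u) [ 0.068 -0.01   0.895]  turn (u) [0.0002 0.001  0.0003]  shift after turn (u) [ 0.062 -0.009  0.895]
lowest z [203. 203. 205. 205. 206. 207.] xy range near tip [561. 149.] [581. 178.] n 90
time: 6.5
tool_pos: [566.7, 162.6, 156.5]
tcp_rot: [-180.0, -0.0, -179.9]
ft_force: [-0.6, 0.1, -0.5]
finger_gap: 42.5
lowest z [200. 201. 201. 201. 201. 201.] xy range near tip [555. 126.] [578. 199.] n 134
```

```bash
python3 -m jog '[[[0,0,0.4,0,0,0,0.5],[0,0,0.4,0,0,0,0.5],[0,0,0.3,0,0,0,0.5],[0,0,0.2,0,0,0,0.5],[0,0,0.1,0,0,0,0.5],[0,0,0,0,0,0,0.5]]]'; python3 -c "
from h import *
tip('s4',566,162)"
```

```text
time: 7.3
tool_pos: [566.9, 162.6, 86.7]
tcp_rot: [-180.0, -0.0, -179.9]
ft_force: [0.5, -0.3, 0.3]
finger_gap: 42.6
lowest z [129. 130. 131. 133. 133. 133.] xy range near tip [554. 127.] [578. 198.] n 114
```

```bash
python3 -m jog '[[[0,0,0.1,0,0,0,0.5],[0,0,0.06,0,0,0,0.4],[0,0,0,0,0,0,0],[0,0,0,0,0,0,0],[0,0,0,0,0,0,0],[0,0,0,0,0,0,0],[0,0,0,0,0,0,0]]]' 60
```

```text
time: 8.22
tool_pos: [566.7, 162.6, 78.8]
tcp_rot: [-180.0, -0.0, -179.9]
ft_force: [-2.9, 0.1, 0.3]
finger_gap: 11.7
```

```bash
python3 -m jog '[[[0,0,0,0,0,0.02,0],[0,0,0,0,0,0.02,0],[0,0,0,0,0,0.02,0],[0,0,0,0,0,0.02,0],[0,0,0,0,0,0.02,0],[0,0,0,0,0,0.02,0],[0,0,0,0,0,0.018,0],[0,0,0,0,0,0.003,0],[0,0,0,0,0,0,0]]]'; python3 -c "
from h import *
s=telemetry.sense();print(s['wrist_torque'],s['ft_force'],s['finger_gap'],s['tcp_rot'])"
```

```text
time: 9.35
tool_pos: [565.6, 160.2, 78.7]
tcp_rot: [-179.7, 0.1, 129.3]
ft_force: [-8.5, -10.8, 7.7]
finger_gap: 11.6
[-1.76461353  1.4940816   0.01159982] [ -8.51949516 -10.8466697    7.70866066] 11.578345782551937 [-1.79722821e+02  5.10799539e-02  1.29312864e+02]
```

```bash
python3 -m jog '[[[0,0,0,0,0,0,0.25],[0,0,0,0,0,0,0.25],[0,0,0,0,0,0,0.25],[0,0,-0.4,0,0,0,0.25],[0,0,-0.6,0,0,0,0.25],[0,0,-0.8,0,0,0,0.25],[0,0,-0.4,0,0,0,0.4],[0,0,0,0,0,0,0.6],[0,0,0,0,0,0,0.6]]]'
python3 - <<'E'
from h import *
im,d=snap('scene','s5'); w=cloud('scene',d)
s=w[190:232,295:345].reshape(-1,3); s=s[(s[:,2]>132)&(s[:,2]<144)&(abs(s[:,0]-566)<35)&(abs(s[:,1]-162)<30)]
print(len(s),s.mean(0),cv2.minAreaRect(s[:,:2].astype(np.float32)))
to(455.7,155.8,69+80,107)
E
```

```text
time: 10.48
tool_pos: [566.1, 162.5, 187.3]
tcp_rot: [-179.9, -0.1, 129.4]
ft_force: [-0.3, 0.2, -0.1]
finger_gap: 51.0
104 [564.16712249 164.28593691 138.03038876] ((563.3848876953125, 163.5897674560547), (16.130008697509766, 42.88481903076172), 36.77196502685547)
t 10.5 tcp [565.8 162.4 186.7] rpy [-1.798e+02 -1.000e-01  1.294e+02] gap 51.3 F [ 0.6  0.8 -0.2]
 shift before turn (u) [ 1.293 -1.784  0.761]  turn (u) [-0.0005 -0.0001  0.0621]  shift after turn (u) [ 0.518 -2.145  0.754]
```

```bash
python3 -m jog '[[[0.431,-0.595,0,0,0,0,0.6],[0.431,-0.595,0,0,0,0,0.6],[0.431,-0.595,0,0,0,0,0.6],[0,0,0,0,0,0.0207,0.6],[0,0,0,0,0,0.0207,0.6],[0,0,0,0,0,0.0207,0.6],[0,0,0.6,0,0,0,0.6],[0,0,0.6,0,0,0,0.6],[0,0,0.4,0,0,0,0.6],[0,0,0,0,0,0,0.6],[0,0,0,0,0,0,0.6]]]'
python3 - <<'E'
from h import *
tip('s6',455,156); to(455.7,155.8,68,107)
E
```

```text
time: 11.9
tool_pos: [456.8, 156.0, 108.9]
tcp_rot: [-180.0, -0.0, 107.0]
ft_force: [0.9, 0.7, -0.3]
finger_gap: 51.3
lowest z [154. 154. 154. 155. 155. 155.] xy range near tip [422. 144.] [495. 176.] n 104
t 11.9 tcp [457.3 156.1 109.5] rpy [180.   0. 107.] gap 50.8 F [-0.   0.2 -0.5]
 shift before turn (u) [ 0.004 -0.034  0.83 ]  turn (u) [0.0001 0.     0.    ]  shift after turn (u) [ 0.004 -0.033  0.83 ]
```

```bash
python3 -m jog '[[[0,-0.03,0.3,0,0,0,0.6],[0,0,0.3,0,0,0,0.5],[0,0,0.2,0,0,0,0.5],[0,0,0.02,0,0,0,0],[0,0,0,0,0,0,0],[0,0,0,0,0,0,0],[0,0,0,0,0,0,0],[0,0,0,0,0,0,0],[0,0,0,0,0,0,0]]]' 50
```

```text
time: 13.08
tool_pos: [455.4, 155.5, 67.8]
tcp_rot: [-180.0, 0.0, 107.0]
ft_force: [-0.9, -0.6, -2.1]
finger_gap: 10.8
```

```bash
python3 -m jog '[[[0,0,0,0,0,-0.025,0],[0,0,0,0,0,-0.025,0],[0,0,0,0,0,-0.025,0],[0,0,0,0,0,-0.025,0],[0,0,0,0,0,-0.025,0],[0,0,0,0,0,-0.025,0],[0,0,0,0,0,-0.025,0],[0,0,0,0,0,-0.025,0],[0,0,0,0,0,-0.002,0],[0,0,0,0,0,0,0]]]';python3 -c "
from h import *
s=telemetry.sense();print(s['wrist_torque'],s['ft_force'],s['finger_gap'],s['tcp_rot'])"
```

```text
time: 14.32
tool_pos: [455.7, 155.6, 68.0]
tcp_rot: [180.0, 0.0, 179.5]
ft_force: [-0.1, -0.2, -1.3]
finger_gap: 10.9
[-0.02053733  0.0198258  -0.0108123 ] [-0.1109762  -0.19404589 -1.25435782] 10.857647155741304 [1.79991715e+02 2.50892486e-02 1.79543247e+02]
```

Low forces. I'll lift gently and watch the force and the gap.

```bash
python3 -m jog '[[[0,0,-0.1,0,0,0,0],[0,0,-0.2,0,0,0,0],[0,0,-0.3,0,0,0,0],[0,0,0,0,0,0,0]]]'; python3 -m jog '[[[0,0,-0.6,0,0,0,0],[0,0,-0.7,0,0,0,0],[0,0,-0.5,0,0,0,0],[0,0,0,0,0,0,0]]]'
python3 - <<'E'
from h import *
im,d=snap('top','t2'); w=cloud('top',d)
s=w[195:310,358:490].reshape(-1,3); s=s[(s[:,2]>22)&(s[:,2]<40)]
r=cv2.minAreaRect(s[:,:2].astype(np.float32)); print(len(s),r)
a=np.radians(r[2]+ (90 if r[1][0]>r[1][1] else 0)); print('long axis dir',np.degrees(a))
c=np.array(r[0]); e=np.array([-np.sin(a),np.cos(a)]) if r[1][0]<r[1][1] else np.array([np.cos(a),np.sin(a)])
to(*c,150,180)
E
```

```text
time: 14.82
tool_pos: [457.1, 155.9, 100.2]
tcp_rot: [179.9, 0.2, 179.7]
ft_force: [0.5, -0.0, -1.8]
finger_gap: 11.2
time: 15.32
tool_pos: [457.1, 155.9, 190.1]
tcp_rot: [179.9, 0.3, 179.7]
ft_force: [-0.4, -0.2, -1.0]
finger_gap: 10.7
673 ((497.6291198730469, -392.9873046875), (170.922607421875, 338.2724609375), 20.487030029296875)
long axis dir 20.487030029296875
t 15.4 tcp [456.  155.7 188.1] rpy [1.800e+02 1.000e-01 1.797e+02] gap 10.9 F [ 0.   0.5 -2.6]
 shift before turn (u) [ -0.886 -10.969   0.759]  turn (u) [ 0.0001  0.0003 -0.0008]  shift after turn (u) [ -0.833 -10.973   0.762]
```

```bash
python3 -m jog '[[[-0.02,-0.9,0,0,0,0,0],[-0.01,-0.9,0,0,0,0,0],[-0.01,-0.9,0,0,0,0,0],[-0.01,-0.9,0,0,0,0,0],[-0.01,-0.9,0,0,0,0,0],[-0.01,-0.9,0,0,0,0,0],[-0.01,-0.9,0,0,0,0,0],[-0.01,-0.9,0,0,0,0,0],[-0.01,-0.9,0,0,0,0,0],[-0.01,-0.9,0,0,0,0,0],[0,0,0,0,0,0,0]]]'
python3 - <<'E'
from h import *
im,d=snap('scene','s7'); w=cloud('scene',d)
s=w[105:165,175:275].reshape(-1,3); s=s[(s[:,2]>22)&(s[:,2]<38)]
print(len(s),cv2.minAreaRect(s[:,:2].astype(np.float32)))
w0=cloud('scene',np.load('scene0.npz')['d']); s=w0[105:165,175:275].reshape(-1,3); s=s[(s[:,2]>22)&(s[:,2]<38)]
print(len(s),cv2.minAreaRect(s[:,:2].astype(np.float32)))
to(461.6,-296,20,180)
E
```

```text
time: 16.75
tool_pos: [457.2, -296.6, 185.0]
tcp_rot: [179.9, -0.2, 179.5]
ft_force: [-0.6, 0.4, -1.5]
finger_gap: 11.0
589 ((475.8156433105469, -342.4263610839844), (180.79229736328125, 235.820068359375), 20.899932861328125)
579 ((475.08160400390625, -341.2994384765625), (177.6171112060547, 234.99282836914062), 20.94827651977539)
t 16.8 tcp [ 457.5 -294.9  185.2] rpy [179.9  -0.2 179.6] gap 10.8 F [-1.   0.6 -1.4]
 shift before turn (u) [-0.092 -0.029  3.304]  turn (u) [ 0.0004 -0.0005 -0.0012]  shift after turn (u) [-0.082 -0.021  3.304]
```

```bash
python3 -m jog '[[[-0.08,-0.02,0.7,0,0,0,0],[0,0,0.8,0,0,0,0],[0,0,0.8,0,0,0,0],[0,0,0.7,0,0,0,0],[0,0,0.4,0,0,0,0],[0,0,0.2,0,0,0,0],[0,0,0.1,0,0,0,0],[0,0,0,0,0,0,0]]]';python3 -m jog '[[[0,0,0,0,0,0,0.4],[0,0,0,0,0,0,0.6],[0,0,0,0,0,0,0.6],[0,0,-0.6,0,0,0,0.6],[0,0,-0.8,0,0,0,0.6],[0,0,-0.8,0,0,0,0.6],[0,0,-0.8,0,0,0,0.6],[0,0,-0.6,0,0,0,0.6],[0,0,0,0,0,0,0.6]]]'
python3 - <<'E'
from h import *
im,d=snap('scene','s8'); w=cloud('scene',d)
s=w[105:165,175:275].reshape(-1,3); s=s[(s[:,2]>22)&(s[:,2]<38)]
print(len(s),cv2.minAreaRect(s[:,:2].astype(np.float32)))
cv2.imwrite('pics/s8c.png',cv2.resize(im[70:230,160:380],None,fx=3,fy=3,interpolation=cv2.INTER_CUBIC)[:,:,::-1])
to(455.2,51.5,68,118)
E
```

```text
time: 17.8
tool_pos: [463.1, -295.4, 3.1]
tcp_rot: [-180.0, 0.0, 179.7]
ft_force: [-0.2, 0.1, -1.1]
finger_gap: 10.8
time: 18.92
tool_pos: [464.5, -296.9, 186.4]
tcp_rot: [-179.8, 0.3, 179.7]
ft_force: [0.3, -1.4, -0.2]
finger_gap: 51.3
626 ((475.59735107421875, -342.3204040527344), (177.85299682617188, 234.42044067382812), 20.52657699584961)
t 19.0 tcp [ 463.5 -296.1  184.1] rpy [-1.799e+02  1.000e-01  1.797e+02] gap 51.5 F [-0.   0.  -0.9]
 shift before turn (u) [0.206 6.956 2.309]  turn (u) [-1.000e-04  5.000e-04  1.714e-01]  shift after turn (u) [6.217 3.117 2.322]
```

View pics/s8c.png

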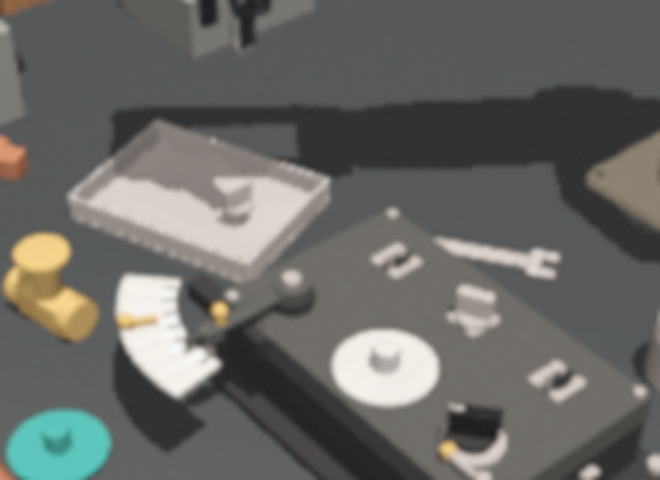

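The first plug is in the tray (crop 235,200), its port is empty and the clutch stays released. The middle plug is at (472,308).

```bash
python3 -m jog '[[[0.026,0.87,0,0,0,0,0.6],[0.026,0.87,0,0,0,0,0.6],[0.026,0.87,0,0,0,0,0.6],[0.026,0.87,0,0,0,0,0.6],[0.026,0.87,0,0,0,0,0.6],[0.026,0.87,0,0,0,0,0.6],[0.026,0.87,0,0,0,0,0.6],[0.026,0.87,0,0,0,0,0.6],[0,0,0,0,0,0.0245,0.6],[0,0,0,0,0,0.0245,0.6],[0,0,0,0,0,0.0245,0.6],[0,0,0,0,0,0.0245,0.6]]]';python3 -m jog '[[[0,0,0,0,0,0.0245,0.6],[0,0,0,0,0,0.0245,0.6],[0,0,0.5,0,0,0.0245,0.6],[0,0,0.6,0,0,0,0.6],[0,0,0.4,0,0,0,0.6],[0,0,0,0,0,0,0.6],[0,0,0,0,0,0,0.6]]]'
python3 - <<'E'
from h import *
to(455.2,51.5,68,118)
E
```

```text
time: 20.48
tool_pos: [453.0, 52.6, 180.8]
tcp_rot: [-179.9, -0.1, 144.2]
ft_force: [0.2, -1.5, 0.1]
finger_gap: 51.2
time: 21.35
tool_pos: [453.9, 52.6, 107.8]
tcp_rot: [-180.0, -0.0, 118.0]
ft_force: [0.0, -0.1, 0.1]
finger_gap: 51.4
t 21.4 tcp [453.9  52.6 107.8] rpy [-180.   -0.  118.] gap 51.4 F [ 0.  -0.1  0.1]
 shift before turn (u) [-0.031  0.013  0.797]  turn (u) [-0.0001 -0.     -0.0001]  shift after turn (u) [-0.031  0.013  0.797]
```

```bash
python3 -m jog '[[[-0.03,0.013,0.3,0,0,0,0.6],[0,0,0.3,0,0,0,0.5],[0,0,0.2,0,0,0,0.5],[0,0,0,0,0,0,0],[0,0,0,0,0,0,0],[0,0,0,0,0,0,0],[0,0,0,0,0,0,0],[0,0,0,0,0,0,0],[0,0,0,0,0,0,0]]]' 50; python3 -m jog '[[[0,0,0,0,0,-0.025,0],[0,0,0,0,0,-0.025,0],[0,0,0,0,0,-0.025,0],[0,0,0,0,0,-0.025,0],[0,0,0,0,0,-0.025,0],[0,0,0,0,0,-0.025,0],[0,0,0,0,0,-0.02,0],[0,0,0,0,0,-0.001,0],[0,0,0,0,0,0,0]]]';python3 -c "
from h import *
s=telemetry.sense();print(s['wrist_torque'],s['ft_force'],s['finger_gap'],s['tcp_rot'])"
```

```text
time: 22.48
tool_pos: [455.0, 51.4, 67.8]
tcp_rot: [-180.0, -0.0, 118.0]
ft_force: [-4.6, -1.9, 1.7]
finger_gap: 10.5
time: 23.6
tool_pos: [455.7, 51.6, 68.0]
tcp_rot: [180.0, 0.0, 179.4]
ft_force: [0.1, -0.8, -1.1]
finger_gap: 11.1
[-0.23521251  0.04390546  0.01420662] [ 0.11098567 -0.8069406  -1.12294081] 11.062384505976379 [1.79992871e+02 4.90159139e-02 1.79388408e+02]
```

```bash
python3 -m jog '[[[0,0,-0.1,0,0,0,0],[0,0,-0.2,0,0,0,0],[0,0,-0.3,0,0,0,0],[0,0,0,0,0,0,0]]]'; python3 -m jog '[[[0,0,-0.6,0,0,0,0],[0,0,-0.7,0,0,0,0],[0,0,-0.5,0,0,0,0],[0,0,0,0,0,0,0]]]'; python3 -m jog '[[[-0.08,-0.948,0,0,0,0,0],[-0.08,-0.948,0,0,0,0,0],[-0.08,-0.948,0,0,0,0,0],[-0.08,-0.948,0,0,0,0,0],[-0.08,-0.948,0,0,0,0,0],[-0.08,-0.948,0,0,0,0,0],[-0.08,-0.948,0,0,0,0,0],[-0.08,-0.948,0,0,0,0,0],[-0.08,-0.948,0,0,0,0,0],[0,0,0,0,0,0,0]]]'
python3 - <<'E'
from h import *
im,d=snap('scene','s9'); w=cloud('scene',d)
s=w[105:165,175:275].reshape(-1,3); s=s[(s[:,2]>22)&(s[:,2]<38)]
print(len(s),cv2.minAreaRect(s[:,:2].astype(np.float32)))
to(491,-375,2,180)
E
```

```text
time: 24.1
tool_pos: [457.1, 51.6, 100.1]
tcp_rot: [180.0, 0.2, 179.5]
ft_force: [0.0, -1.0, -1.6]
finger_gap: 10.7
time: 24.6
tool_pos: [456.9, 51.6, 190.0]
tcp_rot: [180.0, 0.3, 179.5]
ft_force: [0.2, -0.2, -2.2]
finger_gap: 11.0
time: 25.85
tool_pos: [486.4, -377.7, 184.6]
tcp_rot: [179.9, -0.2, 179.3]
ft_force: [-0.0, 1.2, -0.4]
finger_gap: 10.8
608 ((474.8342590332031, -342.4697265625), (178.16868591308594, 234.70896911621094), 20.370464324951172)
t 25.9 tcp [ 486.7 -375.9  184.9] rpy [179.8  -0.2 179.4] gap 10.7 F [-0.2  1.6 -2. ]
 shift before turn (u) [-0.096  0.009  3.657]  turn (u) [ 0.0004 -0.0004 -0.0016]  shift after turn (u) [-0.086  0.018  3.658]
```

```bash
python3 -m jog '[[[-0.08,0,0.7,0,0,0,0],[0,0,0.8,0,0,0,0],[0,0,0.8,0,0,0,0],[0,0,0.7,0,0,0,0],[0,0,0.4,0,0,0,0],[0,0,0.2,0,0,0,0],[0,0,0.07,0,0,0,0],[0,0,0,0,0,0,0]]]';python3 -m jog '[[[0,0,0,0,0,0,0.4],[0,0,0,0,0,0,0.6],[0,0,0,0,0,0,0.6],[0,0,-0.6,0,0,0,0.6],[0,0,-0.8,0,0,0,0.6],[0,0,-0.8,0,0,0,0.6],[0,0,-0.8,0,0,0,0.6],[0,0,-0.6,0,0,0,0.6],[0,0,0,0,0,0,0.6]]]'
python3 - <<'E'
from h import *
im,d=snap('scene','s10')
cv2.imwrite('pics/s10c.png',cv2.resize(im[70:230,160:380],None,fx=3,fy=3,interpolation=cv2.INTER_CUBIC)[:,:,::-1])
to(562,50.6,150,180)
E
```

```text
time: 26.9
tool_pos: [492.7, -375.9, 5.5]
tcp_rot: [-179.9, 0.1, 179.5]
ft_force: [-0.8, -0.2, -0.6]
finger_gap: 11.1
time: 28.02
tool_pos: [493.6, -376.8, 188.2]
tcp_rot: [-179.8, 0.3, 179.5]
ft_force: [-0.1, -0.1, -0.2]
finger_gap: 51.1
t 28.1 tcp [ 492.6 -376.   185.7] rpy [-1.799e+02  1.000e-01  1.795e+02] gap 51.3 F [-0.2 -0.6 -0.5]
 shift before turn (u) [-1.318  8.545  0.701]  turn (u) [-0.0003  0.0004 -0.0013]  shift after turn (u) [-1.388  8.532  0.714]
```

View pics/s10c.png

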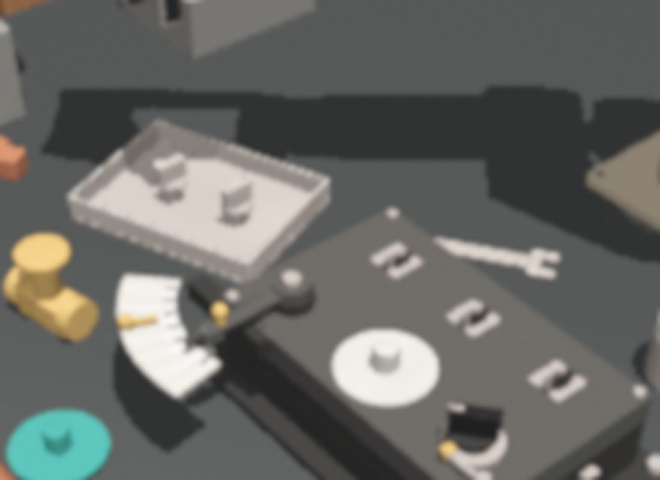

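Both plugs are in the tray and all three ports are empty. Next is the cap.

```bash
python3 -m jog '[[[-0.146,0.95,0,0,0,0,0.6],[-0.146,0.95,0,0,0,0,0.6],[-0.146,0.95,0,0,0,0,0.6],[-0.146,0.95,0,0,0,0,0.6],[-0.146,0.95,0,0,0,0,0.6],[-0.146,0.95,0,0,0,0,0.6],[-0.146,0.95,0,0,0,0,0.6],[-0.146,0.95,0,0,0,0,0.6],[-0.146,0.95,0,0,0,0,0.6],[0,0,0.8,0,0,0,0.6],[0,0,0.6,0,0,0,0.6],[0,0,0,0,0,0,0.6]]]'
python3 - <<'E'
from h import *
to(562,50.6,68,180); tip('s11',562,50)
E
```

```text
time: 29.58
tool_pos: [557.3, 51.8, 109.5]
tcp_rot: [-180.0, -0.5, 179.6]
ft_force: [-0.1, -0.4, 0.7]
finger_gap: 50.9
t 29.6 tcp [557.3  51.8 109.5] rpy [-180.    -0.5  179.6] gap 50.9 F [-0.1 -0.4  0.7]
 shift before turn (u) [-0.101 -0.022  0.829]  turn (u) [-0.     -0.0014 -0.0012]  shift after turn (u) [-0.094 -0.023  0.829]
lowest z [152. 153. 155. 156. 156. 156.] xy range near tip [546.  11.] [569.  92.] n 118
```

```bash
python3 -m jog '[[[0,0,0,0,0,0,0.6],[0,0,0,0,0,0,0.6]]]'; python3 -c "
from h import *
to(562,50.6,68,180)"
```

```text
time: 29.88
tool_pos: [562.2, 51.4, 116.0]
tcp_rot: [180.0, 0.2, 179.5]
ft_force: [0.5, 0.6, 0.4]
finger_gap: 51.5
t 29.9 tcp [562.2  51.4 116. ] rpy [180.    0.2 179.5] gap 51.5 F [0.5 0.6 0.4]
 shift before turn (u) [ 0.006 -0.016  0.96 ]  turn (u) [ 0.      0.0004 -0.0013]  shift after turn (u) [ 0.003 -0.016  0.96 ]
```

```bash
python3 -m jog '[[[0,-0.015,0.3,0,0,0,0.6],[0,0,0.3,0,0,0,0.5],[0,0,0.2,0,0,0,0.5],[0,0,0.1,0,0,0,0.5],[0,0,0,0,0,0,0],[0,0,0,0,0,0,0],[0,0,0,0,0,0,0],[0,0,0,0,0,0,0]]]' 50; python3 -m jog '[[[0,0,-0.1,0,0,0,0],[0,0,-0.2,0,0,0,0],[0,0,-0.4,0,0,0,0],[0,0,-0.3,0,0,0,0],[0,0,0,0,0,0,0],[0,0,0,0,0,0,0]]]'; python3 -c "
from h import *
to(452,51,74,180)"
```

```text
time: 30.88
tool_pos: [561.2, 50.8, 69.5]
tcp_rot: [180.0, 0.0, 179.5]
ft_force: [0.5, -0.2, -2.6]
finger_gap: 21.6
time: 31.62
tool_pos: [560.9, 50.8, 119.2]
tcp_rot: [180.0, -0.0, 179.5]
ft_force: [-0.2, 0.7, -2.3]
finger_gap: 22.2
t 31.6 tcp [560.9  50.8 119.2] rpy [180.   -0.  179.5] gap 22.2 F [-0.2  0.7 -2.3]
 shift before turn (u) [ 2.179 -0.014  0.904]  turn (u) [ 0.     -0.     -0.0013]  shift after turn (u) [2.179 0.003 0.903]
```

```bash
python3 -m jog '[[[0.5,0,0,0,0,0,0],[0.56,0,0,0,0,0,0],[0.56,0,0,0,0,0,0],[0.56,0,0,0,0,0,0],[0,0,0,0,0,0,0],[0,0,0.4,0,0,0,0],[0,0,0.3,0,0,0,0],[0,0,0.12,0,0,0,0],[0,0,0.04,0,0,0,0],[0,0,0,0,0,0,0]]]'; python3 -m jog '[[[0,0,0,0,0,0,0.35],[0,0,0,0,0,0,0.45],[0,0,0,0,0,0,0.45],[0,0,-0.5,0,0,0,0.45],[0,0,-0.8,0,0,0,0.45],[0,0,-0.4,0,0,0,0.45],[0,0,0,0,0,0,0.45],[0,0,0,0,0,0,0.45]]]'
python3 - <<'E'
from h import *
im,d=snap('scene','s12'); w=cloud('scene',d)
cv2.imwrite('pics/s12c.png',cv2.resize(im[110:260,220:380],None,fx=4,fy=4,interpolation=cv2.INTER_CUBIC)[:,:,::-1])
H=w[...,2]
s=w[130:260,230:380].reshape(-1,3)
k=s[(np.hypot(s[:,0]-562,s[:,1]-50.6)<30)&(s[:,2]>84)&(s[:,2]<96)]; print('trim knob',len(k),k.mean(0),k.min(0),k.max(0))
k=s[(np.hypot(s[:,0]-452,s[:,1]-51)<30)&(s[:,2]>110)&(s[:,2]<140)]; k=k[k[:,2]>np.percentile(k[:,2],95)-4];print('cap grip',len(k),k.mean(0))
to(562,50.6,150,180)
E
```

```text
time: 32.88
tool_pos: [452.4, 51.7, 76.6]
tcp_rot: [180.0, 0.0, 179.5]
ft_force: [-0.6, 0.0, -1.7]
finger_gap: 22.0
time: 33.88
tool_pos: [451.5, 51.7, 160.2]
tcp_rot: [180.0, -0.1, 179.5]
ft_force: [0.2, 0.4, -0.2]
finger_gap: 38.4
trim knob 48 [559.50894341  52.41148205  90.22772363] [548.46460857  40.74564509  84.28295497] [569.36071991  61.15200622  93.56469681]
cap grip 47 [451.70084887  53.92753821 132.90353419]
t 33.9 tcp [451.2  51.7 159.8] rpy [-1.800e+02 -1.000e-01  1.795e+02] gap 38.5 F [ 0.3 -0.9  0.2]
 shift before turn (u) [-2.217 -0.004  0.191]  turn (u) [-0.     -0.0003 -0.0013]  shift after turn (u) [-2.217 -0.022  0.196]
```

View pics/s12c.png

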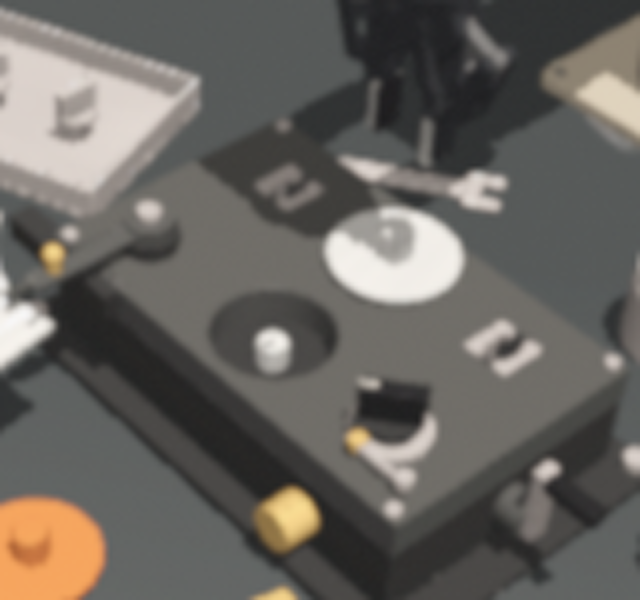

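The cap sits flat on the deck (crop 395,255) and the trim knob is exposed at (272,350).

```bash
python3 -m jog '[[[-0.55,0,0,0,0,0,0.42],[-0.55,0,0,0,0,0,0.42],[-0.55,0,0,0,0,0,0.42],[-0.56,-0.01,0,0,0,0,0.42],[0,0,0.6,0,0,0,0.42],[0,0,0.6,0,0,0,0.42],[0,0,0.4,0,0,0,0.42],[0,0,0,0,0,0,0.42],[0,0,0,0,0,0,0.42],[0,0,0,0,0,0,0.42]]]'
python3 - <<'E'
from h import *
to(562,51,38,180); tip('s13',562,50)
E
```

```text
time: 35.17
tool_pos: [563.7, 50.3, 82.9]
tcp_rot: [-180.0, 0.2, 179.5]
ft_force: [0.2, -0.6, 0.4]
finger_gap: 36.1
t 35.2 tcp [563.7  50.3  82.9] rpy [-180.     0.2  179.5] gap 36.1 F [ 0.2 -0.6  0.4]
 shift before turn (u) [0.036 0.013 0.899]  turn (u) [-0.      0.0004 -0.0013]  shift after turn (u) [0.034 0.013 0.899]
lowest z [124. 124. 125. 127. 128. 128.] xy range near tip [551.  20.] [575.  83.] n 107
```

```bash
python3 -m jog '[[[0.03,0.013,0.3,0,0,0,0.42],[0,0,0.25,0,0,0,0.42],[0,0,0.2,0,0,0,0.42],[0,0,0.1,0,0,0,0.42],[0,0,0,0,0,0,0.42]]]'; python3 -m jog '[[[0,0,0,0,0,0,0],[0,0,0,0,0,0,0],[0,0,0,0,0,0,0],[0,0,0,0,0,0,0],[0,0,0,0,0,0,0]]]' 40
```

```text
time: 35.85
tool_pos: [560.6, 51.0, 38.2]
tcp_rot: [180.0, -0.1, 179.5]
ft_force: [0.7, 0.6, -0.2]
finger_gap: 35.7
time: 36.48
tool_pos: [561.4, 50.7, 39.3]
tcp_rot: [-180.0, 0.0, 179.5]
ft_force: [-0.9, -3.3, 6.4]
finger_gap: 17.9
```

```bash
python3 -m jog '[[[0,0,0,0,0,0.0275,0],[0,0,0,0,0,0.0275,0],[0,0,0,0,0,0.0275,0],[0,0,0,0,0,0.0275,0],[0,0,0,0,0,0.0275,0],[0,0,0,0,0,0.0275,0],[0,0,0,0,0,0.0275,0],[0,0,0,0,0,0.0275,0],[0,0,0,0,0,0.0275,0],[0,0,0,0,0,0,0],[0,0,0,0,0,0,0]]]'
cat > arm.py <<'E'
from h import *
import sys
P=camera_params('top')
im,d=snap('top',sys.argv[1]); w=cloud('top',d)
sh=np.array([569.9,-69.0]); q=w[...,:2]-sh; r=np.hypot(q[...,0],q[...,1]); a=np.degrees(np.arctan2(q[...,1],q[...,0]))
m=(r>45)&(r<92)&(w[...,2]>112)&(w[...,2]<128)&(abs(a)<60)
s=w[m][:,:2].astype(np.float32); l=cv2.fitLine(s,cv2.DIST_HUBER,0,.01,.01).ravel(); print('lever n',len(s),'dir',np.degrees(np.arctan(l[1]/l[0])),'mean bearing',a[m].mean())
i=im.astype(int); b=(i[...,0]-i[...,2]>60)&(i[...,1]-i[...,2]>25)&(r>118)&(r<142)&(abs(a)<60); print('index n',b.sum(),'bearing',a[b].mean() if b.any() else None)
cv2.imwrite(f'pics/{sys.argv[1]}c.png',cv2.resize(im[150:235,290:390],None,fx=6,fy=6,interpolation=cv2.INTER_CUBIC)[:,:,::-1])
s=telemetry.sense(); print(s['tcp_rot'],s['ft_force'],s['finger_gap'],s['tool_pos'])
E
python3 arm.py a1
python3 - <<'E'
from h import *
E
```

```text
time: 37.85
tool_pos: [559.8, 49.0, 39.3]
tcp_rot: [-179.8, 0.2, 90.4]
ft_force: [-10.1, -10.7, 13.0]
finger_gap: 18.1
lever n 99 dir -19.520721 mean bearing -23.124532048540487
index n 17 bearing -24.32913754758284
[-1.79841031e+02  1.62408782e-01  9.04128378e+01] [-11.05791495 -11.07454143  12.51566923] 18.1531770330081 [559.76887161  49.02028472  39.24834659]
```

View pics/a1c.png

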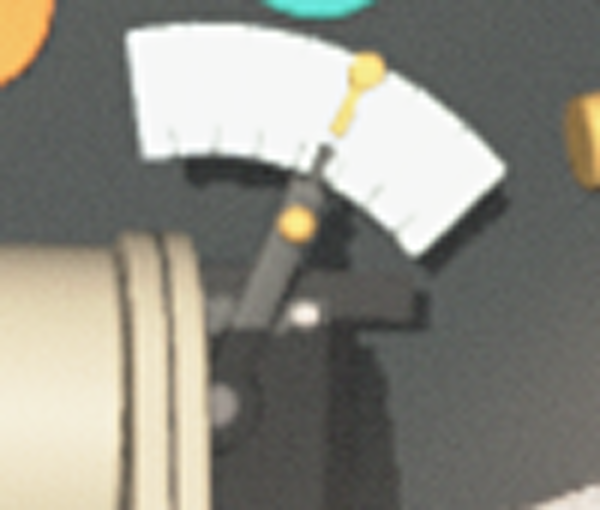

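Lever tip at (326,150), index finger running (338,133)–(362,78): about 1° still to go. I'll measure it more closely from the brass pixels.

```bash
cat > fine.py <<'E'
from h import *
import sys
z=np.load(sys.argv[1]+'.npz'); im,d=z['im'].astype(float),z['d']; P=camera_params('top');K=np.array(P['K']);T=np.array(P['extrinsics'])
# sub-pixel: upsample picture, intersect rays with known heights
f=8; I=cv2.resize(im[150:235,290:390].astype(np.float32),None,fx=f,fy=f,interpolation=cv2.INTER_CUBIC)
v,u=np.mgrid[:I.shape[0],:I.shape[1]]; u=290+(u+.5)/f-.5; v=150+(v+.5)/f-.5
def at(h):
    r=np.stack([(u-K[0,2])/K[0,0],(v-K[1,2])/K[1,1],np.ones_like(u)],-1)@T[:3,:3].T
    return (T[:3,3]+r*((h-T[2,3])/r[...,2])[...,None])[...,:2]
brass=(I[...,0]-I[...,2]>60)
dark=I.sum(-1)<260
for sh in((569.3,-69.),(570,-68.5),(568.8,-69.6)):
    def pol(h): q=at(h)-sh; return np.hypot(q[...,0],q[...,1]),np.degrees(np.arctan2(q[...,1],q[...,0]))
    r,a=pol(137); m=brass&(r>65)&(r<95); st=a[m].mean(), r[m].mean()
    r,a=pol(113); m=brass&(r>119)&(r<143)&(a>-50); ix=a[m].mean()
    r,a=pol(120); m=dark&(r>106)&(r<117)&(a<10)&(abs(a-ix)<8); tp=a[m].mean()
    print(sh,'stud',np.round(st,2),'index',round(ix,2),'tip',round(tp,2),m.sum())
E
python3 fine.py a1; python3 fine.py top0
```

```text
(569.3, -69.0) stud [-22.59  77.86] index -24.0 tip nan 0
(570, -68.5) stud [-23.13  77.41] index -24.32 tip nan 0
(568.8, -69.6) stud [-22.04  78.09] index -23.68 tip nan 0
(569.3, -69.0) stud [ 0.13 78.  ] index -23.99 tip nan 0
(570, -68.5) stud [-0.24 77.3 ] index -24.31 tip nan 0
(568.8, -69.6) stud [ 0.57 78.51] index -23.67 tip nan 0fine.py:16: RuntimeWarning: Mean of empty slice.
  r,a=pol(120); m=dark&(r>106)&(r<117)&(a<10)&(abs(a-ix)<8); tp=a[m].mean()
  ret = ret.dtype.type(ret / rcount)
fine.py:16: RuntimeWarning: Mean of empty slice.
  r,a=pol(120); m=dark&(r>106)&(r<117)&(a<10)&(abs(a-ix)<8); tp=a[m].mean()
  ret = ret.dtype.type(ret / rcount)
```

```bash
python3 -m jog '[[[0,0,0,0,0,0.008,0],[0,0,0,0,0,0.007,0],[0,0,0,0,0,0,0],[0,0,0,0,0,0,0]]]'; python3 arm.py a2; sed -i 's/I.sum(-1)<260/I.sum(-1)<420/; s/&(a<10)//' fine.py; sed -i 's/(r>106)/(r>103)/' fine.py; python3 fine.py a2
```

```text
time: 38.4
tool_pos: [559.6, 49.1, 39.2]
tcp_rot: [-179.8, 0.2, 85.0]
ft_force: [-11.4, -10.3, 14.4]
finger_gap: 17.6
lever n 103 dir -19.072905 mean bearing -24.572794535682995
index n 17 bearing -24.300871032347885
[-1.79839640e+02  1.75660554e-01  8.50147168e+01] [-11.09957776 -11.60496334  13.38556188] 17.838150410172723 [559.61923213  49.06056671  39.27095563]
(569.3, -69.0) stud [-23.96  77.75] index -24.0 tip -24.67 478
(570, -68.5) stud [-24.51  77.31] index -24.32 tip -25.06 455
(568.8, -69.6) stud [-23.4   77.96] index -23.68 tip -24.26 488
```

View pics/a2c.png

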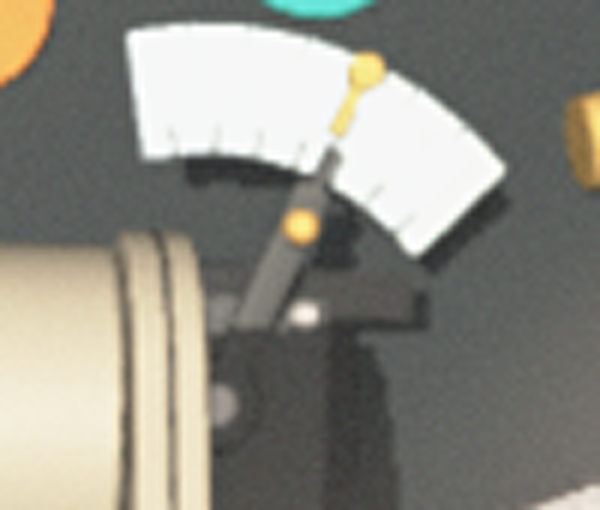

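Stud and index bearings agree within 0.3° (stud at (301,226), tip (331,152), index from (338,133)). I'll let go, lift clear and recheck with an open view.

```bash
python3 -m jog '[[[0,0,0,0,0,0,0.42],[0,0,0,0,0,0,0.42],[0,0,0,0,0,0,0.42],[0,0,-0.3,0,0,0,0.42],[0,0,-0.6,0,0,0,0.42],[0,0,-0.8,0,0,0,0.42],[0,0,-0.8,0,0,0,0.42],[0,0,0,0,0,0,0.42],[0,0,0,0,0,0,0.42]]]'; python3 arm.py a3;python3 fine.py a3
python3 - <<'E'
from h import *
to(451.8,51.5,78,85)
E
```

```text
time: 39.58
tool_pos: [561.1, 51.1, 164.1]
tcp_rot: [180.0, -0.0, 85.0]
ft_force: [0.5, -0.3, -0.8]
finger_gap: 35.7
lever n 49 dir -1.9521514 mean bearing -25.557183327343626
index n 17 bearing -24.31410515510962
[-1.79930126e+02  4.74961378e-03  8.50491337e+01] [ 0.44535611 -0.03903055 -1.22033746] 35.876157203642364 [560.44243184  51.05360392 163.06145483]
(569.3, -69.0) stud [-24.03  77.77] index -23.99 tip -24.7 556
(570, -68.5) stud [-24.58  77.34] index -24.31 tip -25.09 531
(568.8, -69.6) stud [-23.48  77.99] index -23.67 tip -24.29 568
t 39.6 tcp [560.4  51.1 163.1] rpy [-179.9    0.    85. ] gap 35.9 F [ 0.4 -0.  -1.2]
 shift before turn (u) [-0.178 -2.163  1.704]  turn (u) [-0.0002  0.      0.0001]  shift after turn (u) [-0.18  -2.165  1.701]
```

```bash
python3 -m jog '[[[-0.045,-0.54,0,0,0,0,0.55],[-0.045,-0.54,0,0,0,0,0.55],[-0.045,-0.54,0,0,0,0,0.55],[-0.045,-0.54,0,0,0,0,0.55],[0,0,0.4,0,0,0,0.55],[0,0,0.5,0,0,0,0.55],[0,0,0.2,0,0,0,0.55],[0,0,0,0,0,0,0.55],[0,0,0,0,0,0,0.55],[0,0,0,0,0,0,0.55]]]'
python3 - <<'E'
from h import *
to(452.2,51.6,76,85)
E
```

```text
time: 40.88
tool_pos: [453.4, 51.4, 109.7]
tcp_rot: [179.9, -0.0, 85.0]
ft_force: [-0.9, 0.4, 0.0]
finger_gap: 47.0
t 40.9 tcp [453.4  51.4 109.7] rpy [179.9  -0.   85. ] gap 47.0 F [-0.9  0.4  0. ]
 shift before turn (u) [ 0.002 -0.025  0.675]  turn (u) [ 0.0002 -0.      0.0001]  shift after turn (u) [ 0.002 -0.024  0.675]
```

```bash
python3 -m jog '[[[0,-0.02,0.3,0,0,0,0.55],[0,0,0.25,0,0,0,0.55],[0,0,0.1,0,0,0,0.55],[0,0,0.02,0,0,0,0.5],[0,0,0,0,0,0,0],[0,0,0,0,0,0,0],[0,0,0,0,0,0,0],[0,0,0,0,0,0,0]]]' 60; python3 -m jog '[[[0,0,-0.1,0,0,0,0],[0,0,-0.2,0,0,0,0],[0,0,-0.4,0,0,0,0],[0,0,-0.2,0,0,0,0],[0,0,0,0,0,0,0],[0,0,0,0,0,0,0]]]'
python3 - <<'E'
from h import *
im,d=snap('scene','s14'); w=cloud('scene',d); s=w[100:260,230:380].reshape(-1,3)
s=s[(np.hypot(s[:,0]-452,s[:,1]-51)<60)]; 
h=np.histogram(s[:,2],np.arange(100,170,3)); print(list(zip(h[1].astype(int),h[0])))
to(562,50.6,119,85)
E
```

```text
time: 41.88
tool_pos: [452.2, 51.5, 75.8]
tcp_rot: [179.9, -0.0, 85.0]
ft_force: [1.0, -0.7, 3.9]
finger_gap: 21.4
time: 42.62
tool_pos: [451.2, 51.4, 119.7]
tcp_rot: [-180.0, 0.0, 85.0]
ft_force: [0.4, 0.8, -1.7]
finger_gap: 21.3
[(np.int64(100), np.int64(314)), (np.int64(103), np.int64(18)), (np.int64(106), np.int64(0)), (np.int64(109), np.int64(0)), (np.int64(112), np.int64(0)), (np.int64(115), np.int64(0)), (np.int64(118), np.int64(0)), (np.int64(121), np.int64(0)), (np.int64(124), np.int64(0)), (np.int64(127), np.int64(0)), (np.int64(130), np.int64(0)), (np.int64(133), np.int64(0)), (np.int64(136), np.int64(0)), (np.int64(139), np.int64(0)), (np.int64(142), np.int64(0)), (np.int64(145), np.int64(4)), (np.int64(148), np.int64(54)), (np.int64(151), np.int64(304)), (np.int64(154), np.int64(107)), (np.int64(157), np.int64(5)), (np.int64(160), np.int64(8)), (np.int64(163), np.int64(6)), (np.int64(166), np.int64(10))]
t 42.7 tcp [451.1  51.5 119.5] rpy [-179.9    0.    85. ] gap 21.7 F [ 0.8 -1.  -2.1]
 shift before turn (u) [0.175 2.212 0.007]  turn (u) [-0.0002  0.      0.0001]  shift after turn (u) [0.176 2.211 0.01 ]
```

```bash
python3 -m jog '[[[0.04,0.54,0,0,0,0,0],[0.045,0.55,0,0,0,0,0],[0.045,0.55,0,0,0,0,0],[0.04,0.54,0,0,0,0,0],[0,0,0,0,0,0,0],[0,0,0.4,0,0,0,0],[0,0,0.3,0,0,0,0],[0,0,0,0,0,0,0],[0,0,0,0,0,0,0]]]'
python3 - <<'E'
from h import *
to(560.4,50.5,71,85)
E
```

```text
time: 43.8
tool_pos: [560.7, 50.5, 85.3]
tcp_rot: [-180.0, -0.0, 85.0]
ft_force: [-0.4, -0.1, -1.4]
finger_gap: 21.7
t 43.8 tcp [560.7  50.5  85.3] rpy [-180.   -0.   85.] gap 21.7 F [-0.4 -0.1 -1.4]
 shift before turn (u) [-0.001 -0.006  0.286]  turn (u) [-0.     -0.      0.0001]  shift after turn (u) [-0.001 -0.006  0.286]
```

```bash
python3 -m jog '[[[0,0,0.1,0,0,0,0],[0,0,0.08,0,0,0,0],[0,0,0.06,0,0,0,0],[0,0,0.03,0,0,0,0],[0,0,0,0,0,0,0],[0,0,0,0,0,0,0]]]'
```

```text
time: 44.55
tool_pos: [561.1, 50.5, 71.9]
tcp_rot: [180.0, -0.0, 85.0]
ft_force: [-0.1, 0.4, -1.9]
finger_gap: 21.3
```

```bash
python3 -m jog '[[[0,0,0.01,0,0,0,0],[0,0,0,0,0,0,0.35],[0,0,0,0,0,0,0.5],[0,0,0,0,0,0,0.5],[0,0,-0.4,0,0,0,0.5],[0,0,-0.8,0,0,0,0.5],[0,0,-0.8,0,0,0,0.5],[0,0,-0.3,0,0,0,0.5],[0,0,0,0,0,0,0.5],[0,0,0,0,0,0,0.5]]]'; python3 arm.py a4; python3 fine.py a4
python3 - <<'E'
from h import *
im,d=snap('scene','s15'); w=cloud('scene',d)
cv2.imwrite('pics/s15c.png',cv2.resize(im[110:260,190:380],None,fx=4,fy=4,interpolation=cv2.INTER_CUBIC)[:,:,::-1])
s=w[130:260,230:380].reshape(-1,3); s=s[np.isfinite(s).all(1)]
rr=np.hypot(s[:,0]-560,s[:,1]-52); k=s[(rr>16)&(rr<40)&(s[:,2]<112)&(s[:,2]>94)]
A=np.c_[k[:,:2]-[560,52],np.ones(len(k))]; print('flange plane',len(k),np.linalg.lstsq(A,k[:,2],rcond=None)[0])
to(566,162,78,128)
E
```

```text
time: 45.8
tool_pos: [560.1, 50.5, 184.6]
tcp_rot: [-179.9, 0.0, 85.0]
ft_force: [-0.0, 0.1, -0.0]
finger_gap: 42.5
lever n 14 dir 57.001255 mean bearing -25.296163301785384
index n 17 bearing -24.33225201873259
[-1.79814223e+02  1.51847101e-02  8.50413656e+01] [-1.43391667  0.02017785 -0.27632141] 42.903780196389164 [559.79749737  50.5057497  184.22403687]
(569.3, -69.0) stud [-25.04  78.83] index -24.0 tip -24.69 525
(570, -68.5) stud [-25.59  78.41] index -24.31 tip -25.08 500
(568.8, -69.6) stud [-24.5   79.03] index -23.67 tip -24.28 537
flange plane 392 [-3.70460379e-03 -5.56183785e-03  1.04001178e+02]
t 45.9 tcp [559.8  50.5 184.2] rpy [-179.8    0.    85. ] gap 42.7 F [-0.4  0.5 -0.2]
 shift before turn (u) [ 2.233 -0.062  2.123]  turn (u) [-0.0005 -0.0002 -0.1193]  shift after turn (u) [1.681 1.471 2.124]
```

View pics/s15c.png

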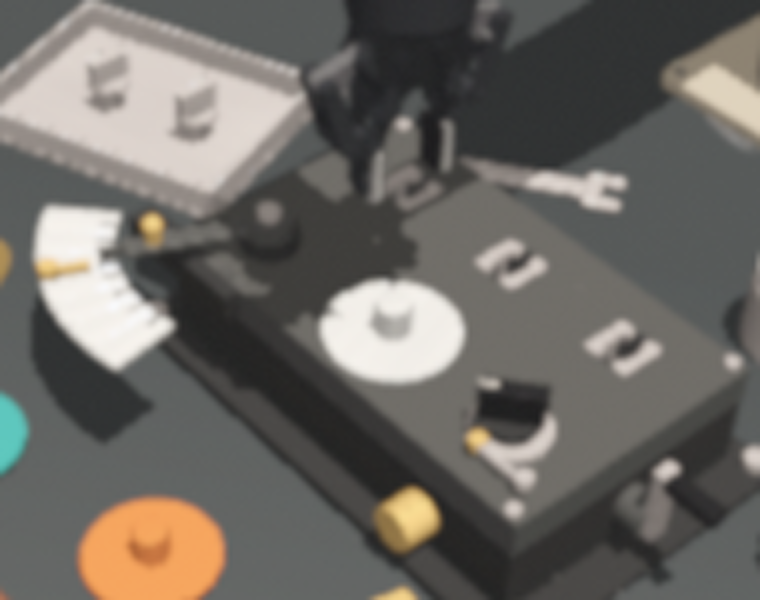

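The cap is flat in its well (flange slope under 0.6%), both plugs are in the tray, and the knob bar shows released. The last step is the clutch, anticlockwise.

```bash
python3 -m jog '[[[0.744,-0.02,0,0,0,0,0.4],[0.744,-0.02,0,0,0,0,0.4],[0.744,-0.02,0,0,0,0,0.4],[0,0,0,0,0,-0.024,0.4],[0,0,0,0,0,-0.024,0.4],[0,0,0,0,0,-0.024,0.4],[0,0,0,0,0,-0.024,0.4],[0,0,0.5,0,0,-0.0235,0.4],[0,0,0.6,0,0,0,0.4],[0,0,0,0,0,0,0.4],[0,0,0,0,0,0,0.4],[0,0,0,0,0,0,0.4]]]'
python3 - <<'E'
from h import *
to(566,162,79,128)
E
```

```text
time: 47.4
tool_pos: [568.6, 162.1, 132.9]
tcp_rot: [179.9, 0.1, 128.1]
ft_force: [0.1, 0.4, 0.8]
finger_gap: 34.4
t 47.4 tcp [568.6 162.1 132.9] rpy [1.799e+02 1.000e-01 1.281e+02] gap 34.4 F [0.1 0.4 0.8]
 shift before turn (u) [ 0.031 -0.045  1.078]  turn (u) [0.0003 0.0002 0.0002]  shift after turn (u) [ 0.03  -0.043  1.078]
```

```bash
python3 -m jog '[[[0.03,-0.04,0.4,0,0,0,0.4],[0,0,0.3,0,0,0,0.4],[0,0,0.25,0,0,0,0.4],[0,0,0.1,0,0,0,0.4],[0,0,0,0,0,0,0],[0,0,0,0,0,0,0],[0,0,0,0,0,0,0],[0,0,0,0,0,0,0]]]' 60; python3 -m jog '[[[0,0,0,0,0,-0.02,0],[0,0,0,0,0,-0.02,0],[0,0,0,0,0,-0.02,0],[0,0,0,0,0,-0.02,0],[0,0,0,0,0,-0.02,0],[0,0,0,0,0,-0.02,0],[0,0,0,0,0,-0.02,0],[0,0,0,0,0,-0.004,0],[0,0,0,0,0,0,0]]]'; python3 -m jog '[[[0,0,0,0,0,0,0.25],[0,0,0,0,0,0,0.35],[0,0,0,0,0,0,0.35],[0,0,-0.4,0,0,0,0.35],[0,0,-0.6,0,0,0,0.35],[0,0,-0.8,0,0,0,0.35],[0,0,-0.4,0,0,0,0.4],[0.8,0,0,0,0,0,0.5],[0.8,0,0,0,0,0,0.5],[0.8,0,0,0,0,0,0.5],[0.8,0,0,0,0,0,0.5],[0,0,0,0,0,0,0.5]]]'; python3 arm.py a5; python3 fine.py a5
python3 - <<'E'
from h import *
im,d=snap('scene','s16'); w=cloud('scene',d)
s=w[190:232,295:345].reshape(-1,3); s=s[(s[:,2]>132)&(s[:,2]<144)&(abs(s[:,0]-566)<35)&(abs(s[:,1]-162)<30)]
print(len(s),cv2.minAreaRect(s[:,:2].astype(np.float32)))
cv2.imwrite('pics/s16c.png',cv2.resize(im[70:260,160:400],None,fx=3,fy=3,interpolation=cv2.INTER_CUBIC)[:,:,::-1])
E
```

```text
time: 48.4
tool_pos: [564.6, 161.6, 78.8]
tcp_rot: [-179.9, -0.0, 128.1]
ft_force: [-5.7, -2.6, 0.1]
finger_gap: 11.8
time: 49.52
tool_pos: [565.0, 162.7, 78.8]
tcp_rot: [179.9, -0.0, 179.8]
ft_force: [-1.7, 5.0, -3.1]
finger_gap: 11.9
time: 51.02
tool_pos: [403.3, 162.3, 189.0]
tcp_rot: [180.0, 0.0, 180.0]
ft_force: [0.4, -0.3, 0.3]
finger_gap: 42.6
lever n 104 dir -18.186758 mean bearing -24.634342170774055
index n 17 bearing -24.321495652334
[1.79982666e+02 8.01575619e-02 1.79937853e+02] [ 0.55316007 -0.35948925  0.62696575] 42.612402090175436 [404.73213337 162.28585555 189.28952497]
(569.3, -69.0) stud [-24.05  77.77] index -23.99 tip -24.65 517
(570, -68.5) stud [-24.6   77.34] index -24.31 tip -25.04 494
(568.8, -69.6) stud [-23.5   77.99] index -23.67 tip -24.25 529
96 ((562.823974609375, 163.6410675048828), (44.78800964355469, 14.580127716064453), 0.726395845413208)
```

View pics/s16c.png

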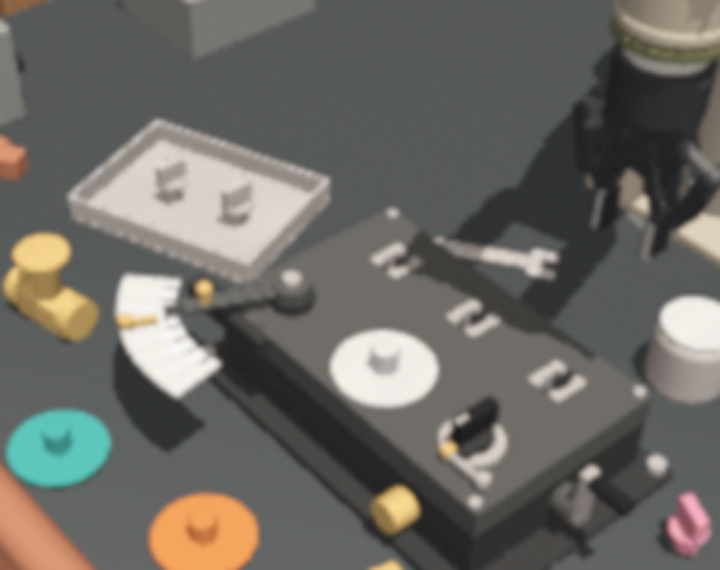

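The clutch bar is back at 0.7°, as it was at the start. Lever and index line up, the cap is seated, and both plugs are in the tray. Handing in.

```bash
python3 -c "
from bench import job
print(job.hand_in())"
```

```text
the job is handed in; nothing more can be done
None
```

The regulator is in service, and I handed the job in at about 51 s of the 210 s allowed. I followed the order you gave:

1. **Clutch:** turned clockwise to released.
2. **Plugs:** the left and middle plugs were unlocked, lifted out and put in the tray. The right-hand port was empty.
3. **Trim:** cap off onto the deck, trim knob turned about 94° clockwise, cap refitted.
4. **Clutch:** turned anticlockwise back to engaged.

**Last checks, from the camera images:**
- **Clutch:** the bar reads 0.7°, the same as at the start, so it is home at engaged.
- **Cap:** it is flat in the well, with a flange slope under 0.6%.
- **Tray:** both plugs are in it, and it had not moved when I last measured it, just before the second plug went in.
- **Bystanders:** I never went near the gauge, gate valve or sight tube. I did not measure their positions again at the end.

**What disagreed:**
- **Arm and index:** the stud puts the arm within about 0.3° of the index. The dark-tip measure puts it about 0.6° past, probably because a shadow biases it.
- **Fingertip height:** the camera showed the fingertips about 40 mm higher than the reported TCP. My first try at the clutch therefore closed above the knob without touching anything. I corrected all later heights by that offset.

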